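# Balance the scale beam on its stand

### The arm

A 6-joint arm with a two-finger parallel gripper is mounted at the origin on a cart in front of the work surface, level with it; the furniture and walls round the work are solid. World frame = base frame: x ahead of the robot, y to its left, z up, the work surface at z = 0. Lengths are in m, angles in degrees, forces in N, time in s.
With the tool pointing down it reaches from about 0.3 to 0.85 m from the base axis. Payload 4.2 kg.
Tool frame: the origin (TCP) lies on the centre line of the jaws, within the pads' length; the fingertips stand 25 mm ahead of it and the grasp point (between the pads) lies 6 mm ahead of it (manip.finger_overhang is the distance from the TCP to the fingertips, in m); z points along the fingers, y is the line along which they close (so a half turn about z gives the same grasp; the last joint's range is limited). The gripper opens to 91 mm and grips with 3 to 60 N. Pads are 32 mm wide; open, the fingers measure 118 mm over their backs; the gripper's body (76 mm by 178 mm) begins 60 mm behind the grasp point.
Start: joints at [69.614, 18.312, 89.639, -0, 72.044, -1.146], TCP at [0.189, 0.543, 0.239] pointing down, gripper open.
Joint ranges: [-177.97, 177.97], [-48.28, 115.42], [12.27, 149.76], [-77.06, 257.06], [2.81, 150.46], [-146.56, 146.56]. Speed limits (degrees/s): [147.25, 147.25, 180, 180, 180, 180].

### API

Orientations are given as [roll, pitch, yaw] about the fixed x, y, z axes, in that order (R = Rz(yaw) Ry(pitch) Rx(roll)).
In Python, from bench import manip gives the robot as it stands.
- The arm moves only by the tool jog_arm, never from a script. Its argument "series" is a list of rows, each a list of 7 numbers: the shift along the tool's x, y, z in units of 40 mm (1.0 is 40 mm), then the turn, a rotation vector about the tool's x, y, z in degrees, then the finger opening in mm, from 0 to 91.2. In form: [[tx, ty, tz, ax, ay, az, jaw], ...]. A call has 1 to 8 rows; each row is the pose to reach, as a shift and turn from the pose commanded when the call began, along the tool's axes at that moment; what a row does not reach only later rows make up. A row lasts 1/12 s, in which the tool goes at most 41.7 mm and 7.16 degrees, less where a joint would pass 70% of its speed; a pose out of reach is approached as far as the arm can. A call with a gripper value outside its range is refused whole. The fingers move at their own pace and stop on an object; "grip_force" is the grip in N (left out, the last holds). Time passes only in rows, so rows that repeat a pose let the fingers close. It gives the time, the measured TCP pose, the force, the opening and the grip force at its end, in the units of the state.
- manip.sense(): the state, without advancing time (a new reading comes with each control period).
- manip.camera(name): name is "scene" or "top" or "wrist"; returns a dict with "image" (480x640x3 uint8, blue, green, red), "depth" (480x640 float32, m along the optical axis (not along the pixel's ray), 0 where there is no reading), "K" (3x3 intrinsics, pixels), "T" (4x4, takes a point from camera to world coordinates). Camera axes: x right, y up, looking along -z (the intrinsics and any distortion apply to the point x, -y, -z); pixel columns grow to the right and rows downward; lengths in m; the calibration is good to about 2 mm. A picture is of the moment at which its call begins.
- manip.finish_job(): hands the job in; it is judged then, once.
The state is a dict: "t": time; "joint_pos": joint angles; "joint_velocities": joint speeds; "tau": joint torques, N m; "ee_pos": TCP position; "ee_rot": TCP orientation; "force": force on the tool from outside, world axes, zero at the start; "torque": the same for the moment, N m; "opening": finger opening in m; "gripper_force": force on a finger pad.
Only numpy, scipy, OpenCV 4.12 (cv2) and the standard library are available. Lean on these libraries where they do the work, as an engineer would, in place of code of your own. Each camera call takes 0.05 s, during which the arm holds its last target. There are 200 camera calls.

### The job

Set up the kitchen balance: the wooden beam has a weight hidden somewhere inside, so lift it at trial points to find where it balances, then seat it gently in the saddle of the steel stand at that point, so that it lies level there on its own when you let go. Do not let it tip over or hang steeply, and leave the cup, bowl and jar alone.

Things in the scene. Friction and masses are not known exactly. Their poses are not given: they have to be found in the camera images.
- beam: Straight pale wooden bar lying on the worktop, 342 mm long (x axis), 26 wide (y), 36 high (z), steel end plates, both ends alike; origin at the centre of its underside, z up. Weighs about 0.4 kg. A heavy slug fixed inside (it stays put during the job) puts its balance point 20 to 80 mm from the middle, toward either end; nothing outside shows where.
- stand: Steel balance stand fixed to the worktop: foot plate 100 x 90 x 10 mm, round post, sprung saddle on top; origin at the centre of the foot's underside, z up; the saddle's channel runs along its x axis, the 100 mm way of the foot. (Wall cabinets hang from 0.43 m above the worktop, their fronts at x = 0.59 m: keep the wrist out of them.)
- seat (a point): Centre of the saddle's flat seat, 55 mm above the worktop, axes as the stand's. Seat 24 mm long (x): a balance point over 12 mm off its centre tips off. It is sprung: sinks 1 mm per N, 10 mm at most, staying level. Cheeks leave a channel 30 mm wide; saddle 44 mm wide outside, flared cheeks end 9.5 mm above the seat: keep fingertips over 12 mm above the beam's underside.
- espresso_cup: Bystander: small green and white cup with a handle, 64 x 89 x 48 mm; origin at the centre of its underside.
- pinch_bowl: Bystander: small grey-brown bowl, 62 mm across, 31 mm high; origin at the centre of its underside.
- honey_jar: Bystander: glass jar of honey with a dark lid, 65 mm across, 86 mm high; origin at the centre of its underside.

How it is judged (in metres and radians):
On the way:
1. the beam is held in the gripper, lifted clear of the worktop and level (height (world z) of beam above 0.012 m and angle between beam's own x axis and vertical between 1.4208 and 1.7208 rad and contact force between the fingers and beam above 1 N), for 0.2 s.
At the end, for the whole second after the job is handed in: The beam lies level (within 0.04 rad) and upright, at rest, let go, in the saddle between its cheeks and down on the seat (within 4 mm), in line with the channel (within 0.2 rad), carried by the stand alone (z of beam in the frame of seat between -0.004 and 0.004 m and x of beam in the frame of seat between -0.1 and 0.1 m and y of seat in the frame of beam between -0.005 and 0.005 m and angle between the x axis of beam and the x axis of stand, either way round below 0.2 rad and angle between beam's own x axis and vertical between 1.5308 and 1.6108 rad and angle between beam's own z axis and vertical below 0.06 rad and contact force between beam and stand above 1 N and linear speed of beam below 0.01 m/s and angular speed of beam below 0.05 rad/s); the robot touches nothing.
It fails at once if the beam slopes by more than 0.45 rad or rolls over on its side (not (angle between beam's own x axis and vertical between 1.1208 and 2.0208 rad) or angle between beam's own z axis and vertical above 0.6 rad).
It fails at once if the stand is pressed or struck with more than 20 N (contact force between stand and anything else above 20 N).
It fails at once if cup, bowl or jar moved by more than 15 mm (distance of any of espresso_cup, pinch_bowl, honey_jar from where it was at the start of the episode above 0.015 m).
It also fails if it takes over 64 s, if anything falls off the work surface, if the arm or the gripper's body presses on something with over 40 N, if the wrist force passes 120 N, or if a joint passes its speed limit or range.

## Working session

There is one attempt and no reset: what is moved stays moved. The work goes in short steps, Python scripts to look and compute and a tool call to move; the robot and the scene stay as the last step left them, time stands still between calls to the robot, and variables do not carry over. Pictures are saved under pics/ and viewed, at most 10 in all, crops included, and the job is handed in when it is done.

Besides the shell and the picture viewer there is one more tool, called as name(argument=value, ...), one argument or row to a line, values as JSON. jog_arm: Moves the arm, as the interface text tells. Its arguments: {"type":"object","properties":{"series":{"type":"array","items":{"type":"array","items":{"type":"number"}}},"grip_force":{"type":"number"}},"required":["series"]}

```bash
ls; mkdir -p pics; python3 - <<'E'
from bench import manip
import cv2,numpy as np
s=manip.sense();print(s)
for n in("top","scene"):
    c=manip.camera(n);cv2.imwrite(f"pics/{n}0.png",c["image"]);np.savez(f"pics/{n}0.npz",**c);print(c["K"],c["T"])
E
```

```text
pics
{'t': 0.0, 'joint_pos': array([ 6.96156835e+01,  1.83515937e+01,  8.97078656e+01, -4.47565505e-05,
        7.20430208e+01, -1.14841882e+00]), 'joint_velocities': array([ 0.01200524,  0.01078938,  0.11640957, -0.07039438,  0.00641588,
        0.09438457]), 'tau': array([ 6.81550173e-04, -4.12464559e+01, -2.31967753e+01,  7.28914747e-02,
        4.57894115e-02, -1.61756066e-04]), 'ee_pos': array([0.18929818, 0.54244963, 0.23811083]), 'ee_rot': array([-1.79897540e+02, -2.01139903e-03,  1.60764114e+02]), 'force': array([0.08594002, 0.33296266, 0.29848551]), 'torque': array([-0.00443415, -0.0584128 , -0.03441591]), 'gripper_force': 0.0, 'opening': 0.09128180736089986}
[[483.5650239    0.         325.23295607]
 [  0.         483.5650239  243.13911771]
 [  0.           0.           1.        ]] [[ 0.0041911   0.98080021 -0.19497019  0.35053167]
 [-0.99994779  0.0059275   0.00832336 -0.01950074]
 [ 0.00931924  0.19492513  0.98077385  1.22534669]
 [ 0.          0.          0.          1.        ]]
[[506.39954113   0.         307.43443266]
 [  0.         506.39954113 237.85777682]
 [  0.           0.           1.        ]] [[ 0.56054895  0.51667079 -0.64717554 -0.11641988]
 [-0.82782294  0.3286284  -0.45465653 -0.50812261]
 [-0.02222749  0.79060399  0.61192423  0.71075398]
 [ 0.          0.          0.          1.        ]]
```

View pics/top0.png

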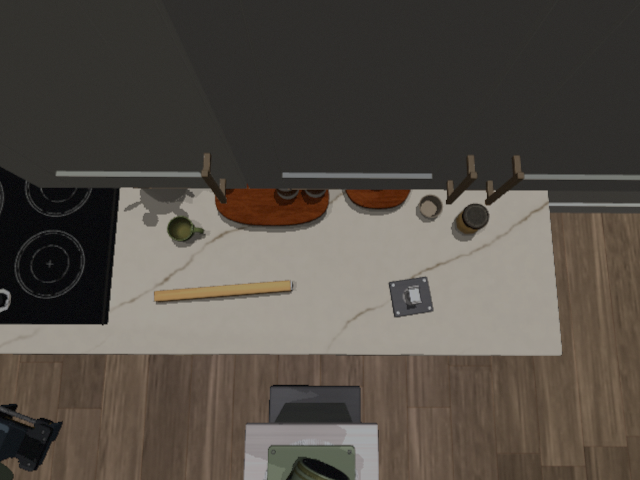

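View pics/scene0.png

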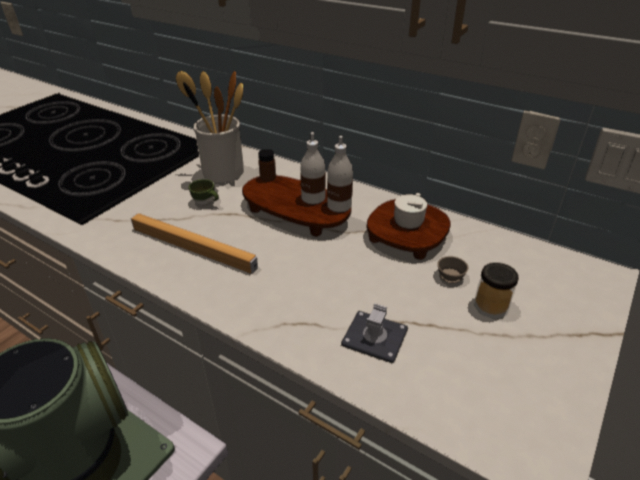

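The top view shows the beam from (155,296) to (292,286), and the stand's foot at about (390–432, 278–316). The bowl is at (430,207), the jar at (473,218) and the cup at (182,229), all well back from both.

```bash
cat > h.py <<'E'
import numpy as np,cv2
def cloud(c):
    d=c["depth"];K=c["K"];T=c["T"];v,u=np.mgrid[0:480,0:640]
    P=np.stack([(u-K[0,2])/K[0,0]*d,-(v-K[1,2])/K[1,1]*d,-d],-1)
    return P@T[:3,:3].T+T[:3,3]
def rect(P): # xy points -> centre, size, long-axis yaw
    b=cv2.minAreaRect((P[:,:2]*1000).astype(np.float32));q=cv2.boxPoints(b)
    e=max([q[1]-q[0],q[2]-q[1]],key=np.linalg.norm)
    return np.round(b[0],1),np.round(b[1],1),round(float(np.degrees(np.arctan2(e[1],e[0]))),2)
E
python3 - <<'E'
from h import *
for n in("top","scene"):
    c=np.load(f"pics/{n}0.npz");P=cloud(c);im=c["image"].astype(int);ok=c["depth"]>0
    m=lambda x0,x1,y0,y1,z0,z1: ok&(P[...,0]>x0)&(P[...,0]<x1)&(P[...,1]>y0)&(P[...,1]<y1)&(P[...,2]>z0)&(P[...,2]<z1)
    b=P[m(.2,.42,.0,.42,.028,.05)];print(n,"beam",len(b),rect(b),np.median(b[:,2]))
    s=P[m(.2,.4,-.35,-.1,.006,.016)];print("foot",len(s),rect(s),s.mean(0))
    s=P[m(.2,.4,-.35,-.1,.045,.09)];print("saddle",len(s),rect(s),s.mean(0),s.max(0),s.min(0))
    w=P[m(.2,.4,-.1,.0,-.02,.02)];print("table z",np.median(w[:,2]))
c=np.load("pics/top0.npz");a=cv2.resize(c["image"][265:330,380:445],None,fx=6,fy=6,interpolation=2)
c=np.load("pics/scene0.npz");b=cv2.resize(c["image"][295:365,340:410],(390,390),interpolation=2)
cv2.imwrite("pics/stand.png",np.hstack([a,b]))
E
```

```text
top beam 0 (array([0., 0.]), array([0., 0.]), 0.0) nan
foot 21 (array([ 360.9, -216.9]), array([ 60.1, 230. ]), -80.99) [ 0.35850217 -0.2090401   0.00663586]
  return _methods._mean(a, axis=axis, dtype=dtype,
  ret = ret.dtype.type(ret / rcount)
<stdin>:7: RuntimeWarning: Mean of empty slice.
  ret = um.true_divide(
Traceback (most recent call last):
ValueError: zero-size array to reduction operation maximum which has no identity
```

```bash
python3 - <<'E'
from h import *
for n,pts in(("top",[(223,291),(223,310),(160,296),(288,287),(411,297),(396,310),(340,290),(430,340)]),("scene",[(190,240),(375,335),(300,280),(376,312),(356,345)])):
    c=np.load(f"pics/{n}0.npz");P=cloud(c)
    print(n,c.files,np.percentile(c["depth"],[0,5,50,95]))
    for u,v in pts: print((u,v),c["depth"][v,u],P[v,u].round(3),c["image"][v,u])
c=np.load("pics/top0.npz");a=cv2.resize(c["image"][265:330,380:445],None,fx=6,fy=6,interpolation=2)
c=np.load("pics/scene0.npz");b=cv2.resize(c["image"][295:365,340:410],(390,390),interpolation=2)
cv2.imwrite("pics/stand.png",np.hstack([a,b]))
E
```

```text
top ['image', 'depth', 'K', 'T'] [0.         0.38134361 1.20706183 2.02037956]
(223, 291) 1.1817029 [0.465 0.22  0.041] [ 88 134 162]
(223, 310) 1.2129463 [0.421 0.226 0.001] [145 154 161]
(160, 296) 1.1863363 [0.453 0.375 0.033] [ 87 131 162]
(288, 287) 1.1903019 [0.476 0.062 0.036] [ 86 132 161]
(411, 297) 1.1695664 [ 0.452 -0.237  0.055] [166 162 160]
(396, 310) 1.2070569 [ 0.423 -0.207  0.011] [76 75 75]
(340, 290) 1.2245623 [ 0.473 -0.068  0.002] [145 154 161]
(430, 340) 1.207033 [ 0.35  -0.292 -0.003] [144 153 160]
scene ['image', 'depth', 'K', 'T'] [0.         0.62400483 1.06595564 1.68942482]
(190, 240) 1.1148163 [0.458 0.211 0.031] [ 41  76 110]
(375, 335) 0.90027845 [ 0.444 -0.255  0.021] [50 50 53]
(300, 280) 1.0490441 [ 0.509 -0.047  0.   ] [160 174 188]
(376, 312) 0.8971425 [ 0.464 -0.244  0.055] [151 150 158]
(356, 345) 0.89747363 [ 0.415 -0.234  0.01 ] [61 56 59]
```

View pics/stand.png

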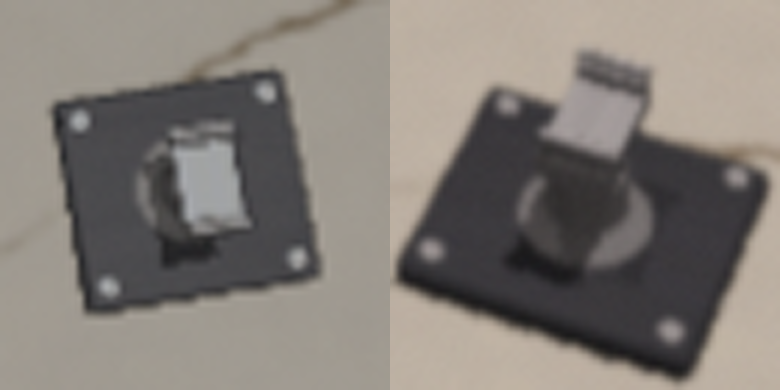

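The crops show the saddle's flat seat with cheeks on the far and near sides, so the channel runs about along the image's horizontal, close to world y. The foot's long side agrees.

```bash
python3 - <<'E'
from h import *
for n in("top","scene"):
    c=np.load(f"pics/{n}0.npz");P=cloud(c);im=c["image"].astype(int);ok=c["depth"]>0
    m=lambda x0,x1,y0,y1,z0,z1: ok&(P[...,0]>x0)&(P[...,0]<x1)&(P[...,1]>y0)&(P[...,1]<y1)&(P[...,2]>z0)&(P[...,2]<z1)
    b=P[m(.4,.52,.0,.45,.026,.05)];print(n,"beam",len(b),rect(b),b.mean(0))
    dark=(im.max(-1)<115)
    s=P[m(.37,.54,-.35,-.15,.004,.02)&dark];print("foot",len(s),rect(s),s.mean(0))
    s=P[m(.37,.54,-.35,-.15,.045,.09)];print("saddle",len(s),rect(s),s.mean(0),s.max(0),s.min(0))
    s=P[m(.37,.54,-.35,-.15,.045,.09)&(im.min(-1)>140)];print("seat",len(s),s.mean(0))
    # hole-free planar outline of foot at z=10mm via colour only
    K,T=c["K"],c["T"];v,u=np.mgrid[0:480,0:640]
    r=np.stack([(u-K[0,2])/K[0,0],-(v-K[1,2])/K[1,1],-np.ones_like(u,float)],-1)@T[:3,:3].T
    for name,z,mm in(("foot@10",.01,im.max(-1)<115),("beam@36",.036,im[...,2]-im[...,0]>45)):
        Q=T[:3,3]+r*((z-T[2,3])/r[...,2])[...,None]
        lim=(.37,.54,-.35,-.15) if name[0]=="f" else (.4,.54,.0,.45)
        k=mm&(Q[...,0]>lim[0])&(Q[...,0]<lim[1])&(Q[...,1]>lim[2])&(Q[...,1]<lim[3])
        print(name,k.sum(),rect(Q[k]))
E
```

```text
top beam 1501 (array([466.7, 222.7]), array([ 26.9, 341.6]), -85.09) [0.46605791 0.22338924 0.036177  ]
foot 1136 (array([ 457. , -245.2]), array([89.7, 99.8]), -81.16) [ 0.45571374 -0.24326053  0.00999987]
saddle 194 (array([ 456.8, -245.3]), array([43.8, 24.1]), 8.99) [ 0.45660897 -0.2449774   0.05677575] [ 0.47826075 -0.23086771  0.06792291] [ 0.43480788 -0.25986958  0.04635157]
seat 107 [ 0.45675585 -0.24578804  0.05495282]
foot@10 1238 (array([ 457.1, -243.9]), array([ 90.5, 100.7]), -80.79)
beam@36 1403 (array([467.2, 223. ]), array([ 25.4, 333. ]), -85.09)
scene beam 1419 (array([466.3, 220.1]), array([ 30.2, 344.8]), -85.28) [0.46440006 0.20576458 0.03425309]
foot 1750 (array([ 456.2, -249.3]), array([91.6, 98.4]), -81.2) [ 0.4480613  -0.25342995  0.01002367]
saddle 358 (array([ 456.4, -248.9]), array([44.7, 24.4]), 10.0) [ 0.45511838 -0.24968422  0.0560413 ] [ 0.48037186 -0.2336096   0.06648207] [ 0.43308799 -0.2633029   0.04502798]
seat 129 [ 0.45791409 -0.24823278  0.05624044]
foot@10 2115 (array([ 464.4, -248.9]), array([121.4,  99.2]), 8.81)
beam@36 1257 (array([463.3, 218.6]), array([ 31. , 334.4]), -85.18)
```

```bash
cat >> h.py <<'E'
def go(p,yaw):
    from bench import manip
    from scipy.spatial.transform import Rotation as R
    s=manip.sense();C=R.from_euler('xyz',s['ee_rot'],degrees=True);G=R.from_euler('xyz',[180,0,yaw],degrees=True)
    d=C.inv().apply(np.array(p)-s['ee_pos'])
    print('t',round(s['t'],2),'pos',s['ee_pos'].round(4),'rot',s['ee_rot'].round(2),'open',round(s['opening'],4),'gf',s['gripper_force'])
    print('units',(d/.04).round(3),'turn',(C.inv()*G).as_rotvec(degrees=True).round(2),'rows>=',np.linalg.norm(d)/.0417)
    print('F',s['force'].round(2),'M',s['torque'].round(3))
E
python3 -c "
from h import *
go([.4665,.222,.10],94.9)"
```

```text
t 0.1 pos [0.1893 0.5425 0.2382] rot [-179.91   -0.    160.76] open 0.091 gf 0.0
units [-9.182 -5.277  3.463] turn [-8.000e-02  5.000e-02  6.586e+01] rows>= 10.68825046763287
F [ 0.55 -0.08  0.53] M [-0.054 -0.042 -0.035]
```

jog_arm(
  series=[
    [-0.7,-0.4,0.25,0,0,5,91],
    [-1.5,-0.85,0.55,0,0,10.5,91],
    [-2.3,-1.3,0.85,0,0,16.5,91],
    [-3.1,-1.75,1.15,0,0,22.5,91],
    [-3.9,-2.2,1.45,0,0,28,91],
    [-4.7,-2.65,1.75,0,0,34,91],
    [-5.5,-3.1,2.05,0,0,40,91],
    [-6.3,-3.6,2.35,0,0,46,91],
  ],
  grip_force=60,
)

```text
t: 0.77
ee_pos: [0.3808, 0.3225, 0.1443]
ee_rot: [180.0, -0.0, 114.5]
force: [0.7, -0.0, -0.5]
opening: 0.0911
gripper_force: 0.0
```

```bash
python3 -c "
from h import *
go([.4665,.222,.10],94.9)"
```

```text
t 0.77 pos [0.3808 0.3225 0.1443] rot [ 1.7999e+02 -1.0000e-02  1.1449e+02] open 0.0911 gf 0.0
units [-3.175  0.909  1.106] turn [ 0.000e+00 -1.000e-02  1.959e+01] rows>= 3.3406293224590033
F [ 0.69 -0.   -0.47] M [-0.049 -0.001  0.027]
```

jog_arm(
  series=[
    [-0.8,0.22,0.28,0,0,5,91],
    [-1.6,0.45,0.55,0,0,10,91],
    [-2.4,0.68,0.83,0,0,15,91],
    [-3,0.86,1.05,0,0,18.8,91],
    [-3.17,0.91,1.1,0,0,19.6,91],
    [-3.17,0.91,1.1,0,0,19.6,91],
  ],
)

```text
t: 1.27
ee_pos: [0.4665, 0.2226, 0.1001]
ee_rot: [-179.9, 0.0, 95.0]
force: [-0.6, 0.8, 0.3]
opening: 0.0911
gripper_force: 0.0
```

```bash
python3 -c "
from h import *
from bench import manip
c=manip.camera('wrist');cv2.imwrite('pics/w1.png',c['image'])
P=cloud(c);m=(P[...,2]>.028)&(P[...,2]<.042)&(abs(P[...,0]-.466)<.06)&(c['depth']>0);print(m.sum(),rect(P[m]),P[m].mean(0))
go([.4665,.222,.039],94.9)"
```

```text
17617 (array([463.6, 246.2]), array([ 26.1, 209.1]), -85.1) [0.46169632 0.26862446 0.03524612]
t 1.32 pos [0.4659 0.2237 0.1006] rot [-1.7992e+02 -1.0000e-02  9.5120e+01] open 0.091 gf 0.0
units [-0.045  0.013  1.54 ] turn [-0.08 -0.01  0.22] rows>= 1.4777186059332814
F [-0.14  0.8  -0.52] M [-0.089  0.043 -0.034]
```

View pics/w1.png

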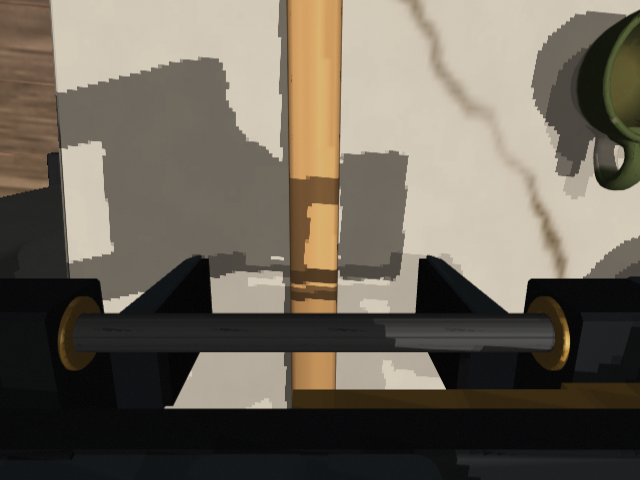

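The wrist view shows the beam running straight between the fingers (columns 288–340), centred and clear of the cup. I'll take a torque baseline and then descend.

```bash
cat >> h.py <<'E'
def ft(n=10):
    from bench import manip
    L=[]
    for _ in range(n):
        manip.camera('wrist');s=manip.sense();L.append(np.r_[s['force'],s['torque']])
    L=np.array(L);print('FT',L.mean(0).round(3),'sem',(L.std(0)/n**.5).round(3),'rot',s['ee_rot'].round(2),'open',s['opening'],'gf',s['gripper_force'])
E
python3 -c "
from h import *
ft()"
```

```text
FT [ 0.166  0.138  0.267 -0.098  0.051 -0.002] sem [0.154 0.194 0.124 0.009 0.009 0.009] rot [ 1.7998e+02 -1.0000e-02  9.5210e+01] open 0.09073115982359725 gf 0.0
```

jog_arm(
  series=[
    [-0.02,0,0.5,0,0,0.1,91],
    [-0.04,0,1,0,0,0.1,91],
    [-0.04,0,1.3,0,0,0.1,91],
    [-0.04,0,1.53,0,0,0.1,91],
    [-0.04,0,1.53,0,0,0.1,91],
  ],
)

```text
t: 2.23
ee_pos: [0.4652, 0.222, 0.0382]
ee_rot: [-179.8, 0.1, 95.1]
force: [-1.3, 0.0, -1.3]
opening: 0.0911
gripper_force: 0.0
```

jog_arm(
  series=[
    [0,0,0,0,0,0,60],
    [0,0,0,0,0,0,40],
    [0,0,0,0,0,0,10],
    [0,0,0,0,0,0,10],
    [0,0,0,0,0,0,10],
    [0,0,0,0,0,0,10],
    [0,0,0,0,0,0,10],
    [0,0,0,0,0,0,10],
  ],
  grip_force=60,
)

```text
t: 2.9
ee_pos: [0.4663, 0.2225, 0.0399]
ee_rot: [180.0, -0.0, 95.1]
force: [0.7, 0.6, -0.5]
opening: 0.0406
gripper_force: 0.0
```

jog_arm(
  series=[
    [0,0,0,0,0,0,10],
    [0,0,0,0,0,0,10],
    [0,0,0,0,0,0,10],
    [0,0,0,0,0,0,10],
    [0,0,0,0,0,0,10],
    [0,0,-0.1,0,0,0,10],
    [0,0,-0.25,0,0,0,10],
    [0,0,-0.4,0,0,0,10],
  ],
)

```text
t: 3.57
ee_pos: [0.4656, 0.2221, 0.0557]
ee_rot: [-179.9, 0.0, 95.1]
force: [0.0, 0.2, -3.3]
opening: 0.0256
gripper_force: 60.0
```

```bash
python3 -c "
from h import *
from bench import manip
ft()
c=manip.camera('wrist');cv2.imwrite('pics/w2.png',c['image']);P=cloud(c)
m=(P[...,2]>.025)&(P[...,2]<.1)&(abs(P[...,0]-.456)<.04)&(P[...,1]>.26)&(c['depth']>0);Q=P[m]
print(np.polyfit(Q[:,1],Q[:,2],1),len(Q),Q.mean(0))
c=manip.camera('top');P=cloud(c);im=c['image'].astype(int)
m=(im[...,2]-im[...,0]>45)&(P[...,2]>.02)&(P[...,2]<.11)&(abs(P[...,0]-.466)<.05)&(P[...,1]>0.04)&(P[...,1]<.4);Q=P[m]
print(np.polyfit(Q[:,1],Q[:,2],1),len(Q))
"
```

```text
FT [-0.027  0.195 -4.359 -0.331  0.015  0.005] sem [0.092 0.146 0.192 0.011 0.008 0.012] rot [-1.7997e+02  1.0000e-02  9.5060e+01] open 0.025650328013732262 gf 59.994059801101685
[-0.00230513  0.05158458] 16185 [0.45858319 0.29921157 0.05089486]
[6.59439270e-05 5.22976901e-02] 605
```

The beam lifted level and the moment puts its balance point about 54 mm toward +y. I'll lower it, regrasp there and check.

jog_arm(
  series=[
    [0,0,0.15,0,0,0,10],
    [0,0,0.28,0,0,0,10],
    [0,0,0.36,0,0,0,10],
    [0,0,0.4,0,0,0,10],
    [0,0,0.4,0,0,0,50],
    [0,0,0.4,0,0,0,50],
    [0,0,0.4,0,0,0,50],
    [0,0,0.4,0,0,0,50],
  ],
)

```text
t: 4.83
ee_pos: [0.4667, 0.2226, 0.04]
ee_rot: [179.9, -0.0, 95.1]
force: [-0.2, -0.6, 0.8]
opening: 0.0485
gripper_force: 0.0
```

jog_arm(
  series=[
    [0,0,0,0,0,0,50],
    [0.4,0,0,0,0,0,50],
    [0.8,0,0,0,0,0,50],
    [1.2,0,0,0,0,0,50],
    [1.35,0,0,0,0,0,50],
    [1.35,0,0,0,0,0,50],
  ],
)

```text
t: 5.33
ee_pos: [0.4616, 0.2773, 0.0398]
ee_rot: [180.0, -0.0, 95.2]
force: [0.2, 0.9, -0.2]
opening: 0.0499
gripper_force: 0.0
```

```bash
python3 -c "
from h import *
ft(16)
go([.4615,.276,.0395],94.9)"
```

```text
FT [-0.167 -0.303 -0.103 -0.085  0.053  0.002] sem [0.147 0.154 0.151 0.007 0.008 0.008] rot [180.    -0.    95.06] open 0.04982127692647432 gf 0.0
t 6.13 pos [0.4615 0.2762 0.0398] rot [180.    -0.    95.06] open 0.0498 gf 0.0
units [-0.005 -0.001  0.007] turn [ 0.   -0.    0.16] rows>= 0.008251406408977056
F [-0.35 -0.19  0.09] M [-0.117  0.016  0.002]
```

jog_arm(
  series=[
    [0,0,0,0,0,0,10],
    [0,0,0,0,0,0,10],
    [0,0,0,0,0,0,10],
    [0,0,0,0,0,0,10],
    [0,0,0,0,0,0,10],
    [0,0,0,0,0,0,10],
    [0,0,0,0,0,0,10],
    [0,0,0,0,0,0,10],
  ],
  grip_force=60,
)

```text
t: 6.8
ee_pos: [0.4612, 0.2762, 0.0397]
ee_rot: [-180.0, -0.0, 95.1]
force: [-1.6, -0.6, 0.8]
opening: 0.0259
gripper_force: 60.0
```

jog_arm(
  series=[
    [0,0,-0.1,0,0,0,10],
    [0,0,-0.25,0,0,0,10],
    [0,0,-0.4,0,0,0,10],
    [0,0,-0.5,0,0,0,10],
    [0,0,-0.5,0,0,0,10],
    [0,0,-0.5,0,0,0,10],
    [0,0,-0.5,0,0,0,10],
  ],
)

```text
t: 7.38
ee_pos: [0.4614, 0.2761, 0.0597]
ee_rot: [-180.0, 0.0, 95.1]
force: [-0.4, 0.3, -4.0]
opening: 0.0255
gripper_force: 60.0
```

```bash
cat > lv.py <<'E'
from h import *
from bench import manip
ft(24)
for n in('top','scene'):
    c=manip.camera(n);P=cloud(c);im=c['image'].astype(int);s=manip.sense();np.savez(f'pics/{n}_l.npz',**c)
    m=(im[...,2]-im[...,0]>40)&(abs(P[...,2]-s['ee_pos'][2]+.003)<.05)&(abs(P[...,0]-s['ee_pos'][0])<.05)&(abs(P[...,1]-s['ee_pos'][1])<.25)&(P[...,2]>.02)
    Q=P[m];print(n,len(Q),rect(Q),Q.mean(0))
    if n=='top':print('slope',np.polyfit(Q[:,1],Q[:,2],1))
go(s['ee_pos'],94.9)
E
python3 lv.py
```

```text
FT [-0.052  0.118 -4.047 -0.106  0.029  0.008] sem [0.095 0.118 0.075 0.006 0.006 0.004] rot [ 1.7999e+02 -1.0000e-02  9.5060e+01] open 0.025548961930834817 gf 59.997546672821045
top 878 (array([466.9, 221. ]), array([ 25.8, 328.8]), -84.87) [0.47191867 0.16089369 0.05642996]
slope [0.00185135 0.05613209]
scene 1490 (array([465.6, 215.1]), array([ 29.7, 327.8]), -85.08) [0.46496156 0.15975593 0.04736189]
t 8.68 pos [0.4615 0.2762 0.0598] rot [180.    -0.    95.06] open 0.0256 gf 59.99763071537018
units [0. 0. 0.] turn [ 0.   -0.    0.16] rows>= 0.0
F [ 0.01  0.07 -4.15] M [-0.125  0.048 -0.018]
```

The remaining moment is about −0.016 N·m at 4.05 N, so the balance point is about 4 mm beyond the TCP (roughly 58 mm from the middle). Both lifts agree. Now to carry it to the stand.

```bash
python3 -c "
from h import *
go([.4574,-.2505,.130],99.0)"
```

```text
t 8.68 pos [0.4615 0.2762 0.0598] rot [180.    -0.    95.06] open 0.0256 gf 59.99763071537018
units [-13.107  -1.264  -1.757] turn [ 0.   -0.   -3.94] rows>= 12.743035731650888
F [ 0.01  0.07 -4.15] M [-0.125  0.048 -0.018]
```

jog_arm(
  series=[
    [0,0,-0.3,0,0,0,10],
    [0,0,-0.8,0,0,0,10],
    [-0.2,-0.02,-1.3,0,0,-0.1,10],
    [-0.6,-0.06,-1.65,0,0,-0.2,10],
    [-1.2,-0.12,-1.75,0,0,-0.4,10],
    [-1.9,-0.18,-1.75,0,0,-0.6,10],
    [-2.6,-0.25,-1.75,0,0,-0.8,10],
    [-3.3,-0.32,-1.75,0,0,-1,10],
  ],
)

```text
t: 9.35
ee_pos: [0.4601, 0.1425, 0.13]
ee_rot: [180.0, -0.0, 96.1]
force: [0.7, 0.3, -3.5]
opening: 0.0256
gripper_force: 60.0
```

jog_arm(
  series=[
    [-0.7,-0.07,0,0,0,-0.2,10],
    [-1.4,-0.14,0,0,0,-0.4,10],
    [-2.1,-0.2,0,0,0,-0.6,10],
    [-2.8,-0.27,0,0,0,-0.8,10],
    [-3.5,-0.34,0,0,0,-1,10],
    [-4.2,-0.41,0,0,0,-1.2,10],
    [-4.9,-0.48,0,0,0,-1.4,10],
    [-5.6,-0.55,0,0,0,-1.6,10],
  ],
)

```text
t: 10.02
ee_pos: [0.4619, -0.0828, 0.1299]
ee_rot: [180.0, -0.0, 97.7]
force: [0.7, -0.3, -3.5]
opening: 0.0258
gripper_force: 60.0
```

```bash
python3 -c "
from h import *
go([.4574,-.2505,.130],99.0)"
```

```text
t 10.02 pos [ 0.4619 -0.0828  0.1299] rot [179.98  -0.    97.66] open 0.0258 gf 59.99905586242676
units [-4.139e+00 -6.710e-01 -3.000e-03] turn [ 0.02 -0.   -1.34] rows>= 4.021884192147175
F [ 0.67 -0.33 -3.5 ] M [-0.13  -0.024  0.008]
```

jog_arm(
  series=[
    [-0.7,-0.11,0,0,0,-0.2,10],
    [-1.4,-0.22,0,0,0,-0.4,10],
    [-2.1,-0.34,0,0,0,-0.6,10],
    [-2.8,-0.45,0,0,0,-0.9,10],
    [-3.4,-0.55,0,0,0,-1.1,10],
    [-3.9,-0.63,0,0,0,-1.25,10],
    [-4.14,-0.67,0,0,0,-1.34,10],
    [-4.14,-0.67,0,0,0,-1.34,10],
  ],
)

```text
t: 10.68
ee_pos: [0.4578, -0.2509, 0.1297]
ee_rot: [180.0, 0.0, 98.9]
force: [-1.1, -0.2, -4.5]
opening: 0.0259
gripper_force: 60.0
```

```bash
sed -i 's/ft(24)/ft(6)/' lv.py; python3 lv.py; python3 -c "
from h import *
c=np.load('pics/scene_l.npz');cv2.imwrite('pics/s2.png',cv2.resize(c['image'][200:480,200:560],None,fx=2,fy=2))
go([.4574,-.2505,.1],99.0)"
```

```text
FT [-4.390e-01  1.940e-01 -4.025e+00 -8.400e-02  3.200e-02  4.000e-03] sem [0.214 0.157 0.133 0.016 0.005 0.017] rot [-1.7999e+02 -3.0000e-02  9.9080e+01] open 0.02572741053943668 gf 59.99776303768158
top 531 (array([ 467.3, -300.6]), array([ 25.3, 334.2]), -80.88) [ 0.45790549 -0.24178947  0.12587669]
slope [0.00145841 0.12622932]
scene 3986 (array([ 466.1, -303.3]), array([ 30.6, 336.8]), -80.91) [ 0.46462529 -0.33874345  0.11612798]
t 11.08 pos [ 0.4578 -0.2483  0.1298] rot [ 1.800e+02 -1.000e-02  9.907e+01] open 0.0257 gf 59.99767541885376
units [0. 0. 0.] turn [ 0.   -0.01  4.17] rows>= 0.0
F [ 0.73  0.16 -4.01] M [-0.131 -0.021  0.026]
t 11.08 pos [ 0.4578 -0.2483  0.1298] rot [ 1.800e+02 -1.000e-02  9.907e+01] open 0.0257 gf 59.99767541885376
units [-0.053 -0.018  0.745] turn [ 0.   -0.01  0.07] rows>= 0.7166835484170525
F [ 0.73  0.16 -4.01] M [-0.131 -0.021  0.026]
```

View pics/s2.png

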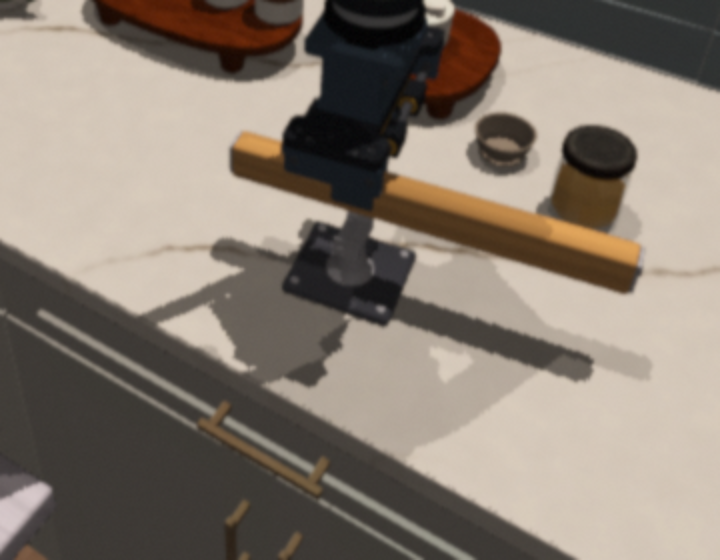

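The beam hangs level above the stand, in line with the channel, and clear of the bowl and jar. By the cameras it sits 1.2 mm off across the channel and 1.5 mm along it, so I'll correct that while descending.

jog_arm(
  series=[
    [-0.04,-0.03,0.1,0,0,0,10],
    [-0.04,-0.03,0.25,0,0,0,10],
    [-0.04,-0.03,0.4,0,0,0,10],
    [-0.04,-0.03,0.55,0,0,0,10],
    [-0.04,-0.03,0.65,0,0,0,10],
    [-0.04,-0.03,0.7,0,0,0,10],
    [-0.04,-0.03,0.7,0,0,0,10],
  ],
)

```text
t: 11.67
ee_pos: [0.4564, -0.2508, 0.1009]
ee_rot: [-179.9, -0.1, 99.0]
force: [-0.1, -0.3, -4.7]
opening: 0.0257
gripper_force: 60.0
```

```bash
sed -i 's/ft(6)/ft(4)/' lv.py; python3 lv.py
```

```text
FT [-0.297  0.279 -4.411 -0.09   0.016 -0.   ] sem [0.158 0.043 0.124 0.015 0.005 0.005] rot [1.7997e+02 2.0000e-02 9.9000e+01] open 0.025520675740095717 gf 59.99768614768982
top 522 (array([ 466.7, -303.6]), array([ 25. , 334.4]), -80.92) [ 0.4579777  -0.24974275  0.09814575]
slope [-0.00014052  0.09811066]
scene 3783 (array([ 465.2, -306.6]), array([ 30.6, 336.6]), -81.19) [ 0.46424035 -0.34333974  0.0887473 ]
t 11.97 pos [ 0.4569 -0.2511  0.102 ] rot [1.7997e+02 2.0000e-02 9.9000e+01] open 0.0258 gf 59.997859597206116
units [0. 0. 0.] turn [0.03 0.02 4.1 ] rows>= 0.0
F [-0.96  0.03 -4.06] M [-0.124  0.088 -0.043]
```

jog_arm(
  series=[
    [0,0,0.04,0,0,0,10],
    [0,0,0.08,0,0,0,10],
    [0,0,0.11,0,0,0,10],
    [0,0,0.14,0,0,0,10],
    [0,0,0.17,0,0,0,10],
    [0,0,0.2,0,0,0,10],
    [0,0,0.22,0,0,0,10],
    [0,0,0.22,0,0,0,10],
  ],
)

```text
t: 12.63
ee_pos: [0.4567, -0.2509, 0.0929]
ee_rot: [-180.0, -0.0, 99.0]
force: [-0.6, -0.5, -2.8]
opening: 0.0258
gripper_force: 60.0
```

```bash
python3 lv.py
```

```text
FT [-4.430e-01  9.500e-02 -2.485e+00 -5.100e-02  1.320e-01  2.000e-03] sem [0.328 0.175 0.133 0.004 0.012 0.004] rot [-1.800e+02 -1.000e-02  9.901e+01] open 0.025965523695566862 gf 59.99826371669769
top 513 (array([ 466.5, -303.3]), array([ 25.3, 333.3]), -80.96) [ 0.45806038 -0.25163402  0.08912687]
slope [0.00098924 0.0893758 ]
scene 3715 (array([ 465.1, -306.7]), array([ 30.8, 335.7]), -81.18) [ 0.46405786 -0.34357661  0.07983273]
t 12.93 pos [ 0.4567 -0.2509  0.093 ] rot [ 1.8e+02 -1.0e-02  9.9e+01] open 0.0259 gf 59.998303055763245
units [0. 0. 0.] turn [ 0.   -0.01  4.1 ] rows>= 0.0
F [-0.33  0.55 -2.08] M [-0.073  0.143  0.057]
```

Contact shows at the expected height, with about 1.6 N carried. I'll lower the last ~2.3 mm and check before opening.

jog_arm(
  series=[
    [0,0,0.02,0,0,0,10],
    [0,0,0.04,0,0,0,10],
    [0,0,0.055,0,0,0,10],
    [0,0,0.055,0,0,0,10],
    [0,0,0.055,0,0,0,10],
  ],
)

```text
t: 13.35
ee_pos: [0.4567, -0.2509, 0.0908]
ee_rot: [180.0, -0.0, 99.0]
force: [-1.2, 0.8, -0.8]
opening: 0.0257
gripper_force: 60.0
```

```bash
python3 lv.py
```

```text
FT [-0.928  0.416 -0.841  0.027  0.264  0.013] sem [0.257 0.306 0.18  0.02  0.014 0.003] rot [ 1.8e+02 -1.0e-02  9.9e+01] open 0.025522742233263923 gf 59.999032616615295
top 512 (array([ 466.1, -303.1]), array([ 25.3, 333.5]), -81.04) [ 0.45815031 -0.25178201  0.0867123 ]
slope [0.00235066 0.08730415]
scene 3701 (array([ 465.1, -306.6]), array([ 30.6, 335.4]), -81.22) [ 0.4641502  -0.34369755  0.07760666]
t 13.65 pos [ 0.4567 -0.2509  0.0908] rot [ 1.8e+02 -1.0e-02  9.9e+01] open 0.0252 gf 59.99906301498413
units [0. 0. 0.] turn [ 0.   -0.01  4.1 ] rows>= 0.0
F [-1.05  0.41 -0.57] M [ 0.004  0.227 -0.005]
```

The lateral reading (Fx −0.9, My rising) says the beam leans on the +x cheek. I'll ease it back 1 mm.

jog_arm(
  series=[
    [0,-0.01,0,0,0,0,10],
    [0,-0.02,0,0,0,0,10],
    [0,-0.025,0,0,0,0,10],
    [0,-0.025,0,0,0,0,10],
  ],
)

```text
t: 13.98
ee_pos: [0.4564, -0.2512, 0.0909]
ee_rot: [179.9, 0.0, 99.0]
force: [1.6, 2.6, -0.2]
opening: 0.0256
gripper_force: 60.0
```

```bash
python3 lv.py
```

```text
FT [ 1.825  1.476 -0.883  0.175 -0.317 -0.012] sem [0.232 0.26  0.184 0.012 0.014 0.013] rot [1.7994e+02 3.0000e-02 9.9000e+01] open 0.025992539772491226 gf 59.998878836631775
top 516 (array([ 465.9, -303.5]), array([ 25.3, 334.4]), -80.91) [ 0.45782428 -0.25269822  0.08702499]
slope [0.00049372 0.08714975]
scene 3699 (array([ 464.4, -307.1]), array([ 30.2, 335.4]), -80.96) [ 0.46359624 -0.34385779  0.07780756]
t 14.28 pos [ 0.4562 -0.2513  0.0908] rot [1.7995e+02 3.0000e-02 9.9000e+01] open 0.0253 gf 59.99892711639404
units [0. 0. 0.] turn [0.05 0.03 4.1 ] rows>= 0.0
F [ 2.35  0.99 -0.09] M [ 0.127 -0.342  0.004]
```

jog_arm(
  series=[
    [0,0.008,0,0,0,0,10],
    [0,0.016,0,0,0,0,10],
    [0,0.016,0.01,0,0,0,10],
    [0,0.016,0.015,0,0,0,10],
    [0,0.016,0.015,0,0,0,10],
  ],
)

```text
t: 14.7
ee_pos: [0.4563, -0.2512, 0.0901]
ee_rot: [-180.0, 0.0, 99.0]
force: [0.6, -0.9, 0.1]
opening: 0.0256
gripper_force: 60.0
```

```bash
python3 lv.py
```

```text
FT [-0.337 -1.044  0.098 -0.336  0.005 -0.02 ] sem [0.186 0.236 0.294 0.02  0.015 0.005] rot [-1.7998e+02  2.0000e-02  9.9010e+01] open 0.025688961244742296 gf 59.99926149845123
top 516 (array([ 465.6, -303.4]), array([ 25.2, 333.4]), -81.0) [ 0.45779819 -0.25261829  0.08642212]
slope [0.00029776 0.08649734]
scene 3707 (array([ 463.9, -306.9]), array([ 29.8, 336.5]), -80.8) [ 0.46371079 -0.34401356  0.07708773]
t 15.0 pos [ 0.4563 -0.2512  0.0902] rot [-1.7999e+02  2.0000e-02  9.9010e+01] open 0.0257 gf 59.999120235443115
units [0. 0. 0.] turn [-0.01  0.02  4.11] rows>= 0.0
F [-0.64 -0.95  0.18] M [-0.488  0.08  -0.056]
```

Lateral load is gone and the stand carries the full weight. I'll open slightly and check the tilt.

jog_arm(
  series=[
    [0,0,0,0,0,0,27],
    [0,0,0,0,0,0,28],
    [0,0,0,0,0,0,30],
    [0,0,0,0,0,0,32],
  ],
  grip_force=10,
)

```text
t: 15.33
ee_pos: [0.4563, -0.2508, 0.0901]
ee_rot: [-180.0, -0.0, 99.0]
force: [0.0, -0.5, 0.5]
opening: 0.0315
gripper_force: 0.0
```

```bash
python3 lv.py;python3 lv.py
```

```text
FT [-0.226 -0.409  0.274 -0.077  0.047  0.002] sem [0.103 0.353 0.248 0.005 0.008 0.009] rot [-1.8e+02 -1.0e-02  9.9e+01] open 0.03182807231439133 gf 0.0
top 510 (array([ 465.9, -303.9]), array([ 25.3, 333.9]), -80.92) [ 0.45792686 -0.25373053  0.08623404]
slope [0.00138795 0.08658621]
scene 3698 (array([ 465.5, -307.2]), array([ 31.2, 335.4]), -81.09) [ 0.46366475 -0.34406271  0.07701583]
t 15.63 pos [ 0.4564 -0.251   0.0901] rot [ 1.8e+02 -1.0e-02  9.9e+01] open 0.0317 gf 0.0
units [0. 0. 0.] turn [ 0.   -0.01  4.1 ] rows>= 0.0
F [ 0.01 -0.07  1.05] M [-0.14   0.002  0.015]
FT [-0.417 -0.158  0.215 -0.098  0.023  0.008] sem [0.101 0.27  0.194 0.003 0.026 0.018] rot [179.99  -0.    99.  ] open 0.03188750050114516 gf 0.0
top 515 (array([ 465.9, -303.8]), array([ 25.5, 333.9]), -80.96) [ 0.45793573 -0.25365212  0.08642759]
slope [0.00015824 0.08646773]
scene 3704 (array([ 465. , -306.9]), array([ 31.2, 336. ]), -81.26) [ 0.46368075 -0.34405948  0.07697767]
t 15.93 pos [ 0.4564 -0.251   0.0901] rot [180.  -0.  99.] open 0.0318 gf 0.0
units [0. 0. 0.] turn [ 0.  -0.   4.1] rows>= 0.0
F [-0.79 -0.38 -0.09] M [-0.068  0.03  -0.036]
```

It lies level on its own. Opening further and retreating.

jog_arm(
  series=[
    [0,0,0,0,0,0,40],
    [0,0,0,0,0,0,50],
    [0,0,0,0,0,0,52],
    [0,0,-0.2,0,0,0,52],
    [0,0,-0.6,0,0,0,52],
    [0,0,-1.2,0,0,0,52],
    [0,0,-1.8,0,0,0,52],
    [0,0,-2,0,0,0,52],
  ],
)

```text
t: 16.6
ee_pos: [0.458, -0.2519, 0.1739]
ee_rot: [179.7, 0.2, 99.0]
force: [0.4, -0.4, -0.4]
opening: 0.0522
gripper_force: 0.0
```

```bash
python3 - <<'E'
from h import *
from bench import manip
for i in range(3):
    c=manip.camera('top');P=cloud(c);im=c['image'].astype(int)
    m=(im[...,2]-im[...,0]>40)&(abs(P[...,2]-.086)<.03)&(abs(P[...,0]-.46)<.05)&(abs(P[...,1]+.3)<.2);Q=P[m]
    print(len(Q),rect(Q),'slope',np.polyfit(Q[:,1],Q[:,2],1))
c=manip.camera('scene');cv2.imwrite('pics/fin.png',c['image'])
E
```

```text
444 (array([ 448.2, -190.9]), array([ 25.1, 105.5]), -80.16) slope [0.00124591 0.08652647]
444 (array([ 448.4, -191.5]), array([ 25. , 105.8]), -80.51) slope [-0.0011023   0.08609322]
441 (array([ 447.9, -191.3]), array([ 25. , 105.5]), -80.61) slope [-0.00263186  0.08585967]
```

View pics/fin.png

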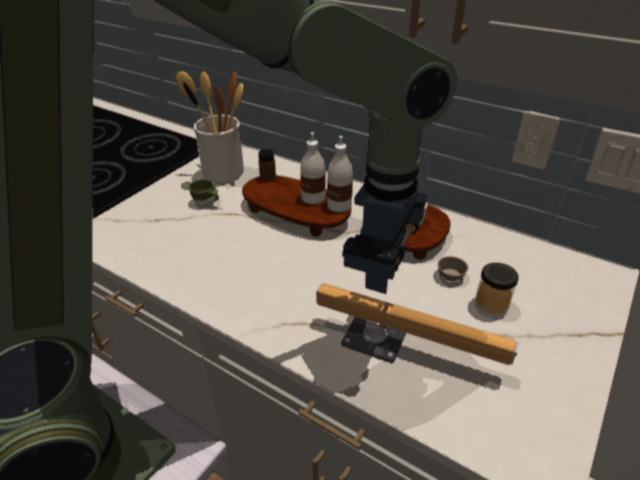

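The final view shows the beam level on the stand, from (318,293) to (512,352). The gripper is clear above it and the cup, bowl and jar are where they started.

```bash
python3 -c "
from bench import manip
print(manip.finish_job())"
```

```text
the job is handed in; nothing more can be done
None
```

The beam lies level on its own in the stand's saddle, seated about 58 mm from its middle where it balances; the gripper is clear, the cup, bowl and jar were not touched, and the job was handed in about 17 s in, with no verdict returned.

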